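# Load the orbital shaker and lock its tray down

## Robot

A 6-joint arm with a two-finger parallel gripper is mounted at the origin on a cart in front of the work surface, level with it; the furniture and walls round the work are solid. World frame = base frame: x ahead of the robot, y to its left, z up, the work surface at z = 0. Lengths are in m, angles in rad, forces in N, time in s.
With the tool pointing down it reaches from about 0.425 to 0.95 m from the base axis. Payload 3.5 kg.
Tool frame: the origin (TCP) lies midway between the tips of the shut fingers; the grasp point (between the pads) lies ctrl.grasp_offset behind it (ctrl.grasp_offset is the distance from the TCP to the grasp point, in m); x points along the fingers, y is the direction in which the jaws open and shut, and the axes are right-handed (so a half turn about x gives the same grasp; the last joint's range is limited). The gripper opens to 85 mm and grips with 20 to 120 N. Pads are 22 mm wide; open, the fingers measure 114 mm over their backs; the gripper's body (76 mm by 85 mm) begins 54 mm behind the grasp point. The pads swing forward as they close: fully open they stand 13 mm farther back than shut.
Start: joints at [-0.15, 0.286, 1.577, -0, 1.279, -0.15], TCP at [0.675, 0, 0.231] pointing down, gripper open.
Joint ranges: [-2.77, 2.77], [-0.9, 2.22], [0.21, 2.48], [-1.53, 4.67], [0.24, 2.81], [-2.84, 2.84]. Speed limits (rad/s): [2.79, 2.79, 3.14, 3.14, 3.14, 3.14].

## Interface

Orientations are given as a unit quaternion [x, y, z, w].
In Python, from plant import readout, read_camera, sign_off, ctrl gives the robot as it stands.
- The arm moves only by the tool drive_tool, never from a script. Its argument "steps" is a list of rows, each a list of 5 numbers: the shift along the tool's x, y, z in cm, then the turn about the tool's x in degrees, then the opening, from 0 (shut) to 1 (fully open). A call has 1 to 10 rows; each row shifts and turns the commanded pose from where the row before left it, along the tool's axes as they then stand; what a row does not reach is not made up. A row lasts 1/10 s, in which the tool goes at most 50 mm and 8.59 degrees, less where a joint would pass 70% of its speed; a pose out of reach is approached as far as the arm can. A call is refused whole if a number of a shift passes 5 or a number of a turn 8.59, either way. A call with a gripper value outside its range is refused whole. The fingers move at their own pace and stop on an object; "force" is the grip in N (left out, the last holds). Time passes only in rows, so rows that do not move let the fingers close. It gives the time, the measured TCP pose, the force and the opening at its end, in the units of the state.
- readout.get_state(): the state, without advancing time (a new reading comes with each control period).
- read_camera(name): name is "scene" or "side" or "wrist"; returns a dict with "frame" (480x640x3 uint8, red, green, blue), "vertical_fov" (degrees; the focal length in pixels is half the picture's height over the tangent of half this angle, whatever the lens; pixels are square), "cx", "cy" (the principal point, pixels), "eye" and "orientation" of the camera in the world. Camera axes: x right, y up, looking along -z (the intrinsics and any distortion apply to the point x, -y, -z); pixel columns grow to the right and rows downward; lengths in m; the calibration is good to about 2 mm. A picture is of the moment at which its call begins. There is no depth.
- sign_off(): hands the job in, once; it reports no verdict.
The state is a dict: "time": time; "qpos": joint angles; "dq": joint speeds; "joint_efforts": joint torques, N m; "eef_pos": TCP position; "tcp_rot": TCP orientation; "contact_force": force on the tool from outside, world axes, zero at the start; "wrist_torque": the same for the moment, N m; "opening": opening from 0.0 (shut) to 1.0 (fully open).
Only numpy, scipy, OpenCV 4.12 (cv2) and the standard library are available. Lean on these libraries where they do the work, as an engineer would, in place of code of your own. Each camera call takes 0.05 s, during which the arm holds its last target. There are 200 camera calls.

## Task

Get the orbital shaker ready for a run: lift the top tray off the stack and set it flat on the shaker's deck between the edge stops, with one end of its ridge towards the clamp, and stand every squat amber sample jar that is out on the bench upright in that tray. With the tray in place, flip the clamp's lever over its high point until it snaps fully closed and the pad holds the tray down; leave the other trays stacked and everything else as it stands.

Things in the scene. Friction and masses are not known exactly. Their poses are not given: they have to be found in the camera images.
- tray_3_c (a point): the TOP tray of the stack: grey, 180 (its x) x 160 (y) x 44 high, walls 4 thick, about 0.2 kg. A straight grip ridge runs along y down its middle: 18 thick, 106 long; ridge top 40, floor 8 above the underside of the feet. The point is in the middle of the ridge, 24 above the underside of the feet, 16 below the ridge's top; x across the ridge, y along it, z up. Either end may face the clamp
- tray_3: the same top tray; origin at its middle on the underside of the feet, axes alike. The ridge parts it into two bays, each 77 (x) x 152 (y) inside; each holds two jars in a row along y (good places: x +-47, y +-36). At each end of the ridge, against the end wall, is a flat-topped block 30 (x) x 24 (y), as high as the rim, for the clamp's pad
- tray_2_c (a point): the middle tray of the stack, the same shape, point alike. The trays stack rim to floor, 40 a layer; four feet 12 x 12 x 4 under a tray's corners drop just inside the rim of the one below, so a tray must go straight up first
- tray_1_c (a point): the bottom tray of the stack, standing on the bench; the same shape, point alike
- jar_1_c (a point): a squat amber sample jar with a black ribbed screw cap, 58 dia x 56 high, 0.1 to 0.2 kg; the cap is the top 21 mm, 54 dia. The point is on its axis half-way up (28 above its foot), z up when it stands. Two to four such jars are out at a start
- jar_2_c (a point): a jar just like jar_1, point alike
- jar_3_c (a point): a jar just like jar_1, point alike
- jar_4_c (a point): a jar just like jar_1, point alike
- deck (a point): the middle of the shaker's deck on its flat rubber mat, 56 above the bench; axes along the deck's edges, z up. Edge stops stand 8 above the mat at x = +-96 and y = +-86, so a tray with its x along this x has 6 of play all round. The clamp stands beyond the -y stop, in the middle; its open arm stands up there (pad at y -97, top at z 128). The shaker is fixed
- lever_pivot (a point): the axis of the clamp's lever, at x 0, y -131, z 68 of the deck frame; the lever turns about this frame's x axis, in its y-z plane; axes as the deck's
- lever_grip (a point): a point on the axis of the lever's black round grip, 90 from the pivot; the grip is 21 thick and runs from 50 to 116 from the pivot, the lever's free end
- clamp_lever (a joint): the lever's angle in rad: 0 = open, leaning up and away from the tray, 1.15 above the level; 1.15 = fully closed, lying level and pointing to -y of the deck frame (elevation = 1.15 - value). A spring drives it back to open below its high point at about 0.75 and snaps it on to closed beyond; it takes up to 11 N at the grip. The clamp's arm comes down as the lever does
- clamp_pad: the sprung rubber pad, 16 dia, on the end of the clamp's arm; origin at the middle of its underside. With the lever closed it is at y -64 of the deck frame and presses on the block at the end of the tray's ridge
- beaker_c (a point): a small glass beaker, 46 dia x 58 high, standing among the jars, not part of the job; the point is 29 above its foot
Things that resemble listed ones, but are neither listed nor needed, are in the scene too. Leave any green or red look-alike of the part that bears jar_1_c alone.

How it is judged:
On the way, in this order (a step that is already met when the one before it is completed fails the run):
1. the top tray stands flat on the shaker's deck, between the edge stops, with the clamp still open (x of tray_3_c in the frame of deck between -0.012 and 0.012 m and y of tray_3_c in the frame of deck between -0.012 and 0.012 m and z of tray_3_c in the frame of deck between 0.019 and 0.029 m and angle between tray_3_c's own z axis and vertical below 0.04 rad and angle between the y axis of tray_3_c and the y axis of deck, either way round below 0.12 rad and value of joint clamp_lever below 0.5 rad), for 0.2 s.
2. the lever is snapped closed and the pad holds the tray down (value of joint clamp_lever above 1.08 rad and contact force between clamp_pad and tray_3 above 2 N), for 0.2 s.
At the end, for the whole second after the job is handed in: Top tray flat on the deck between the stops (within 12 mm of the middle), lever closed (over 1.08 rad) with the pad pressing on the tray (over 2 N), every jar upright (0.12 rad) on that tray's floor, the other two trays still stacked within 50 mm of where they stood (all of step 2 and x of tray_3_c in the frame of deck between -0.012 and 0.012 m and y of tray_3_c in the frame of deck between -0.012 and 0.012 m and z of tray_3_c in the frame of deck between 0.019 and 0.029 m and angle between each of tray_3_c, tray_2_c's own z axis and vertical below 0.04 rad and angle between the y axis of tray_3_c and the y axis of deck, either way round below 0.12 rad and x of jar_1_c in the frame of tray_3_c between -0.062 and 0.062 m and y of jar_1_c in the frame of tray_3_c between -0.052 and 0.052 m and z of jar_1_c in the frame of tray_3_c between 0.006 and 0.018 m and angle between each of jar_1_c, jar_2_c, jar_3_c, jar_4_c's own z axis and vertical below 0.12 rad and x of jar_2_c in the frame of tray_3_c between -0.062 and 0.062 m and y of jar_2_c in the frame of tray_3_c between -0.052 and 0.052 m and z of jar_2_c in the frame of tray_3_c between 0.006 and 0.018 m and x of jar_3_c in the frame of tray_3_c between -0.062 and 0.062 m and y of jar_3_c in the frame of tray_3_c between -0.052 and 0.052 m and z of jar_3_c in the frame of tray_3_c between 0.006 and 0.018 m and x of jar_4_c in the frame of tray_3_c between -0.062 and 0.062 m and y of jar_4_c in the frame of tray_3_c between -0.052 and 0.052 m and z of jar_4_c in the frame of tray_3_c between 0.006 and 0.018 m and distance of tray_1_c from where it was at the start of the episode below 0.05 m and horizontal distance between tray_1_c and tray_2_c below 0.012 m); the robot touches nothing.
It fails at once if the small beaker is knocked over or shoved more than 80 mm (angle between beaker_c's own z axis and vertical above 0.6 rad or distance of beaker_c from where it was at the start of the episode above 0.08 m).
It fails at once if the two lower trays are dragged more than 80 mm (distance of any of tray_1_c, tray_2_c from where it was at the start of the episode above 0.08 m).
Of jar_1, jar_2, jar_3, jar_4 only 2 to 4 are there at a start; the rules pass over those that are not, and their reading is None.
At some moment in a run one of jar_1, jar_2, jar_3, jar_4 may be knocked a few centimetres aside while the robot is not near it.
It also fails if it takes over 210 s, if anything falls off the work surface, if the arm or the gripper's body presses on something with over 40 N, if the wrist force passes 120 N, or if a joint passes its speed limit or range.

## Working session

There is one attempt and no reset: what is moved stays moved. The work goes in short steps, Python scripts to look and compute and a tool call to move; the robot and the scene stay as the last step left them, time stands still between calls to the robot, and variables do not carry over. Pictures are saved under pics/ and viewed, about 12 in all and at most 16, crops included, and the job is handed in when it is done.

Besides the shell and the picture viewer there is one more tool, called after "Request:" by a JSON object that holds its "api" and its "payload". drive_tool: Moves the arm, as the interface text tells. Its arguments: {"type":"object","properties":{"steps":{"type":"array","items":{"type":"array","items":{"type":"number"}}},"force":{"type":"number"}},"required":["steps"]}

```bash
ls; mkdir -p pics
cat > h.py <<'E'
import numpy as np, cv2
from scipy.spatial.transform import Rotation as R
from plant import readout, read_camera, sign_off, ctrl
def cam(n,save=None):
    c=read_camera(n)
    c['f']=240/np.tan(np.radians(c['vertical_fov'])/2)
    c['R']=R.from_quat(c['orientation']).as_matrix() if np.size(c['orientation'])==4 else np.array(c['orientation'])
    if save: cv2.imwrite('pics/'+save,c['frame'][:,:,::-1])
    return c
def ray(c,u,v):
    k=c.get('distortion')
    d=np.array([(u-c['cx'])/c['f'],-(v-c['cy'])/c['f'],-1.])
    d=c['R']@d
    return np.array(c['eye']),d/np.linalg.norm(d)
def onz(c,u,v,z):
    e,d=ray(c,u,v); return e+d*(z-e[2])/d[2]
def proj(c,p):
    q=c['R'].T@(np.array(p)-np.array(c['eye'])); return np.array([c['cx']-c['f']*q[0]/q[2], c['cy']+c['f']*q[1]/q[2]])
E
python3 - <<'E'
from h import *
print(readout.get_state()); print(ctrl.grasp_offset, [a for a in dir(ctrl) if a[0]!='_'])
for n in ['scene','side','wrist']:
    c=cam(n,n+'0.png'); print(n,{k:v for k,v in c.items() if k not in('frame','R')}, c['R'].round(3).tolist())
E
```

```text
pics
{'time': 0.0, 'qpos': array([-1.49982619e-01,  2.87175802e-01,  1.57819854e+00,  3.21976394e-05,
        1.27860304e+00, -1.49991176e-01]), 'dq': array([-1.16951294e-03, -6.25228081e-04,  3.90313823e-05,  1.55904953e-03,
       -1.88541303e-03, -1.06825786e-03]), 'joint_efforts': array([-1.79628755e-04, -4.05981302e+01, -2.92628127e+01, -1.54224781e-04,
        5.81841552e-03,  3.74769741e-06]), 'eef_pos': array([6.74334103e-01, 1.49727659e-04, 2.29928764e-01]), 'tcp_rot': array([ 0.4995082 ,  0.5006845 , -0.50049147,  0.49931442]), 'contact_force': array([-0.20968968, -0.11543697, -0.61959416]), 'wrist_torque': array([ 0.02086416, -0.0002679 , -0.01837182]), 'opening': 0.999131482935911}
0.0187 ['Unreachable', 'grasp_offset']
scene {'vertical_fov': 47.7167688205365, 'cx': 319.45966853811973, 'cy': 236.83353258135844, 'eye': array([-0.46412958, -0.96501606,  0.73757804]), 'orientation': array([ 0.49478615, -0.20982352, -0.32887985,  0.77652997]), 'f': np.float64(542.6545427477025)} [[0.696, 0.303, -0.651], [-0.718, 0.294, -0.63], [0.0, 0.906, 0.422]]
side {'vertical_fov': 54.465163882932536, 'cx': 323.31474491746957, 'cy': 241.2870714375745, 'eye': array([-0.44340334, -0.4835489 ,  0.95369754]), 'orientation': array([ 0.35297539, -0.23442164, -0.48245923,  0.76660809]), 'f': np.float64(466.3370143937221)} [[0.425, 0.574, -0.7], [-0.905, 0.285, -0.315], [0.019, 0.767, 0.641]]
wrist {'vertical_fov': 69.36713629689034, 'cx': 316.92444326246397, 'cy': 241.62949024078492, 'eye': array([0.67437546, 0.08247393, 0.37268204]), 'orientation': array([-1.62081824e-01,  1.45783110e-03, -2.10742917e-04,  9.86776222e-01]), 'f': np.float64(346.81649048330075)} [[1.0, -0.0, 0.003], [-0.001, 0.947, 0.32], [-0.003, -0.32, 0.947]]
```

View pics/scene0.png

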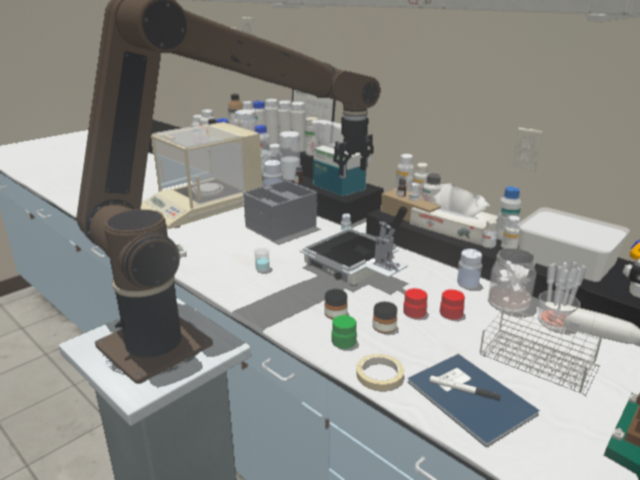

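View pics/side0.png

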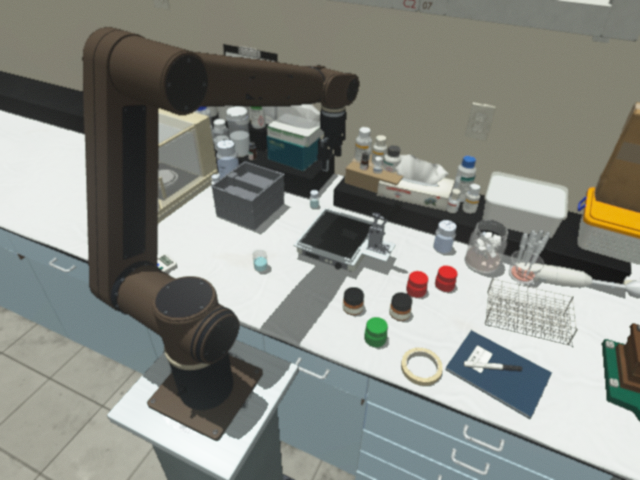

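View pics/wrist0.png

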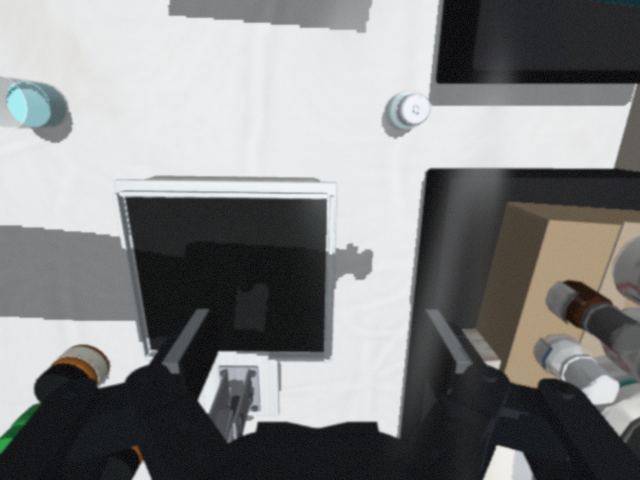

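Run:
```python
from h import *
s=cv2.imread('pics/scene0.png');d=cv2.imread('pics/side0.png')
a=cv2.resize(s[170:350,230:480],None,fx=3.2,fy=3.2,interpolation=cv2.INTER_CUBIC)
b=cv2.resize(d[150:350,200:470],None,fx=2.96,fy=2.96,interpolation=cv2.INTER_CUBIC)
cv2.imwrite('pics/c1.png',a);cv2.imwrite('pics/c2.png',b)
c=cam('wrist')
for u,v in [(124,196),(329,196),(328,357),(147,355)]: print(onz(c,u,v,.056).round(4),onz(c,u,v,.064).round(4))
c=cam('scene')
g=cv2.cvtColor(s,cv2.COLOR_BGR2HSV)
for u,v in [(335,303),(385,317),(262,260)]: print(onz(c,u,v,.04).round(3))
```

```text
[0.4952 0.02   0.056 ] [0.4997 0.0216 0.064 ]
[0.6847 0.0199 0.056 ] [0.6845 0.0215 0.064 ]
[ 0.6854 -0.1568  0.056 ] [ 0.6852 -0.1507  0.064 ]
[ 0.489  -0.1544  0.056 ] [ 0.4936 -0.1484  0.064 ]
[ 0.366 -0.214  0.04 ]
[ 0.402 -0.338  0.04 ]
[0.39  0.085 0.04 ]
```

View pics/c1.png

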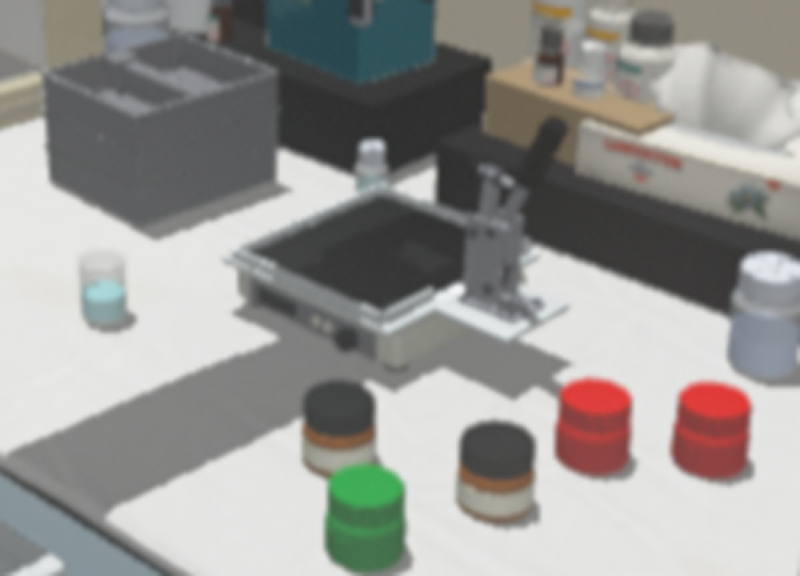

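View pics/c2.png

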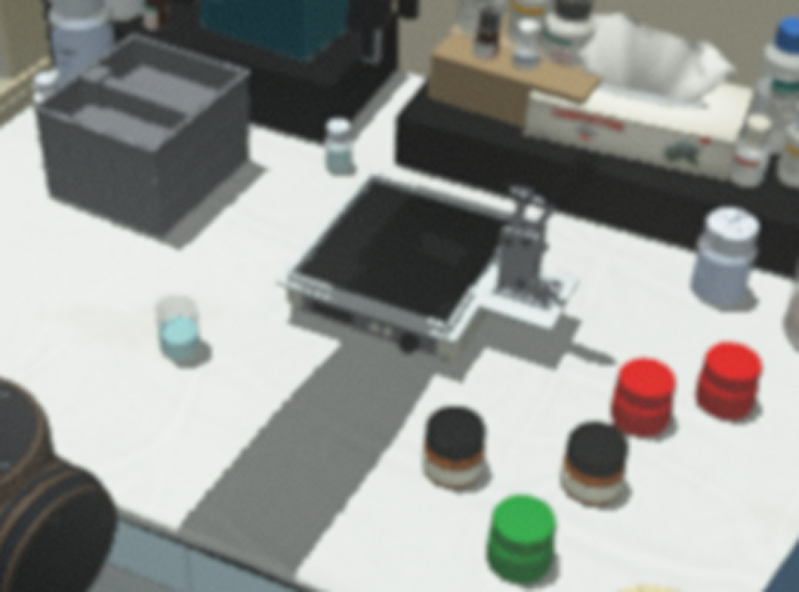

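Run:
```python
from h import *
print(R.from_quat(readout.get_state()['tcp_rot']).as_matrix().round(3))
s=cam('scene');d=cam('side')
f=lambda u,v:(230+u/3.2,170+v/3.2); g=lambda u,v:(200+u/2.96,150+v/2.96)
for n,p,q in [('jarA',(339,397),(455,424)),('jarB',(497,440),(597,446))]:
    print(n,onz(s,*f(*p),.056).round(4),onz(d,*g(*q),.056).round(4))
print('beaker',onz(s,*f(103,258),.058).round(3),onz(d,*g(177,308),.058).round(3))
print('green',onz(s,*f(366,484),.056).round(3),onz(d,*g(523,516),.056).round(3), 'red',onz(s,*f(596,397),.056).round(3))
for p in [(47,78),(155,114),(278,72),(170,40)]: print('st scene',onz(s,*f(*p),.124).round(4))
for p in [(38,105),(155,150),(249,73),(135,37)]: print('st side',onz(d,*g(*p),.124).round(4))
```

```text
[[-0.001  1.    -0.   ]
 [ 0.    -0.    -1.   ]
 [-1.    -0.001 -0.   ]]
jarA [ 0.3788 -0.2049  0.056 ] [ 0.3782 -0.206   0.056 ]
jarB [ 0.4142 -0.328   0.056 ] [ 0.4088 -0.3291  0.056 ]
beaker [0.406 0.101 0.058] [0.401 0.097 0.058]
green [ 0.306 -0.297  0.056] [ 0.305 -0.298  0.056] red [ 0.514 -0.345  0.056]
st scene [0.547  0.3486 0.124 ]
st scene [0.5571 0.1978 0.124 ]
st scene [0.7212 0.194  0.124 ]
st scene [0.7111 0.345  0.124 ]
st side [0.5581 0.3612 0.124 ]
st side [0.5423 0.2032 0.124 ]
st side [0.7187 0.1888 0.124 ]
st side [0.7281 0.3455 0.124 ]
```

Request:
{"api": "drive_tool", "payload": {"steps": [[-1,-0.7,-4.5,0,1],[-1,-0.7,-4.5,0,1],[-1,-0.7,-4.5,0,1],[-1,-0.7,-4.5,0,1],[-1,-0.7,-4.5,0,1],[-1,-0.5,-4.5,0,1],[0,0,0,0,1],[0,0,0,0,1]]}}

```text
time: 1.15
eef_pos: [0.6347, 0.2711, 0.2916]
tcp_rot: [0.499, 0.5, -0.499, 0.501]
contact_force: [0.1, -0.2, 0.5]
opening: 0.998
```

Run:
```python
from h import *
print(readout.get_state()['eef_pos'])
c=cam('wrist','w1.png')
np.save('w1.npy',{k:c[k] for k in c if k!='frame'},allow_pickle=True)
```

```text
[0.63471631 0.27108284 0.29156819]
```

View pics/w1.png

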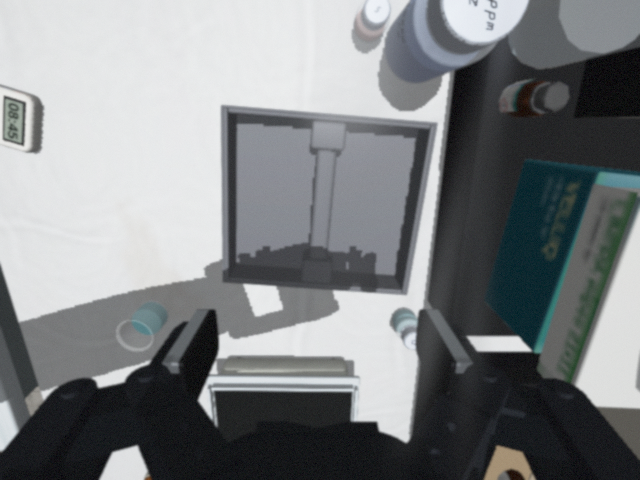

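Run:
```python
from h import *
c=np.load('w1.npy',allow_pickle=True).item()
P=np.array([onz(c,u,v,.124) for u,v in [(222,106),(436,123),(406,294),(223,281)]])
print(P.round(4),P.mean(0)); 
for i in range(4):
    e=P[(i+1)%4]-P[i]; print(np.linalg.norm(e).round(4),np.degrees(np.arctan2(e[1],e[0])).round(2))
for uv in [(327.5,120),(326,150),(320,258),(316.5,284)]: print(onz(c,*uv,.120).round(4))
```

```text
[[0.5549 0.3678 0.124 ]
 [0.7348 0.3547 0.124 ]
 [0.7229 0.1937 0.124 ]
 [0.5421 0.2076 0.124 ]] [0.63868464 0.28096193 0.124     ]
0.1804 -4.18
0.1614 -94.23
0.1814 175.59
0.1607 85.42
[0.6431 0.357  0.12  ]
[0.6421 0.3321 0.12  ]
[0.6372 0.2304 0.12  ]
[0.6339 0.2026 0.12  ]
```

Request:
{"api": "drive_tool", "payload": {"steps": [[0,0.4,-1.0,4.3,1],[0,0,0,0,1],[4,0,0,0,1],[4,0,0,0,1],[4,0,0,0,1],[3,0,0,0,1],[0,0,0,0,1],[0,0,0,0,1]]}}

```text
time: 2.0
eef_pos: [0.6392, 0.2788, 0.1412]
tcp_rot: [-0.518, -0.481, 0.519, -0.481]
contact_force: [0.9, -1.1, 0.1]
opening: 1.003
```

Run:
```python
from h import *
print(readout.get_state()['eef_pos'], R.from_quat(readout.get_state()['tcp_rot']).as_matrix().round(3))
c=cam('wrist','w2.png')
print(proj(c,[.6387,.281,.12]),proj(c,[.6387+.004,.281+.053,.12]),proj(c,[.6387-.004,.281-.053,.12]))
```

```text
[0.63916368 0.27879906 0.14123914] [[-0.001  0.997 -0.075]
 [-0.    -0.075 -0.997]
 [-1.    -0.001  0.001]]
[316.74226786 286.74160789] [316.59115692 184.84879836] [316.86734179 371.07788059]
```

View pics/w2.png

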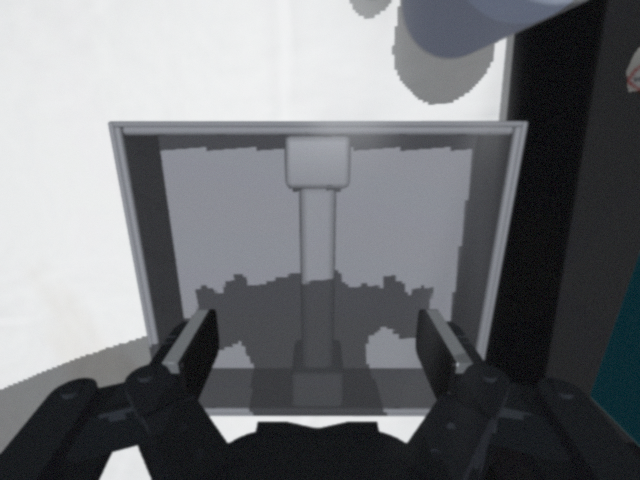

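Request:
{"api": "drive_tool", "payload": {"steps": [[2,0,-0.2,0,1],[2,0,0,0,1],[0.9,0,0,0,1],[0,0,0,0,0],[0,0,0,0,0],[0,0,0,0,0],[0,0,0,0,0],[0,0,0,0,0],[0,0,0,0,0]], "force": 60}}

```text
time: 2.95
eef_pos: [0.6398, 0.2823, 0.0937]
tcp_rot: [0.519, 0.481, -0.518, 0.481]
contact_force: [-0.8, -0.0, 3.6]
opening: 0.201
```

Request:
{"api": "drive_tool", "payload": {"steps": [[-0.5,0,0,0,0],[-1,0,0,0,0],[-1.5,0,0,0,0],[-2,0,0,0,0],[-3,0,0,0,0],[-3,0,0,0,0],[-2,0,0,0,0],[0,0,0,0,0],[0,0,0,0,0]]}}

```text
time: 3.85
eef_pos: [0.6391, 0.282, 0.2228]
tcp_rot: [0.519, 0.481, -0.518, 0.481]
contact_force: [-0.1, -0.0, -3.4]
opening: 0.198
```

Run:
```python
from h import *
c=cam('side','s2.png')
cv2.imwrite('pics/s2c.png',cv2.resize(cv2.imread('pics/s2.png')[60:360,190:590],None,fx=2,fy=2))
```

```text
(no output)
```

View pics/s2c.png

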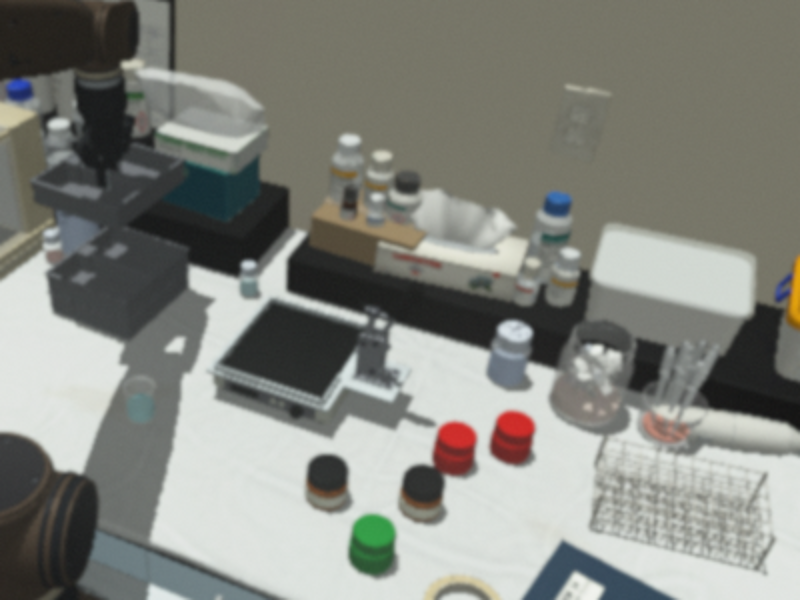

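```bash
cat > deck.py <<'E'
from h import *
eye=np.array([0.67437546,0.08247393,0.37268204]);c=dict(eye=eye,f=346.81649,cx=316.92444,cy=241.62949,R=R.from_quat([-1.62081824e-01,1.45783110e-03,-2.10742917e-04,9.86776222e-01]).as_matrix())
im=cv2.imread('pics/wrist0.png'); g=cv2.GaussianBlur(cv2.cvtColor(im,cv2.COLOR_BGR2GRAY),(3,3),0).astype(float)
def edge(pts_line,z,lo,hi,horizontal):
    out=[]
    for t in pts_line:
        p=g[int(t),lo:hi] if not horizontal else g[lo:hi,int(t)]
        i=np.argmax(np.abs(np.diff(p))); 
        # half-level crossing of strongest edge, seen from the mat side
        u=lo+i+.5; out.append(onz(c,u,t,z) if not horizontal else onz(c,t,u,z))
    out=np.array(out)
    return out
for n,a in [('left',(range(215,300,4),.056,115,150,False)),('right',(range(215,345,4),.056,318,345,False)),('top',(range(145,320,6),.064,180,215,True)),('bot',(range(232,315,4),.056,335,368,True))]:
    o=edge(*a)
    k=0 if not a[-1] else 1
    A=np.polyfit(o[:,1-k],o[:,k],1)
    r=o[:,k]-np.polyval(A,o[:,1-k]); m=abs(r)<.003
    A=np.polyfit(o[m,1-k],o[m,k],1)
    print(n,'at mid',np.polyval(A,-.067 if k==0 else .589).round(4),'slope deg',np.degrees(np.arctan(A[0])).round(2),'n',m.sum(),len(m))
E
python3 deck.py
```

```text
left at mid 0.4951 slope deg -4.27 n 19 22
right at mid 0.6862 slope deg -4.63 n 26 33
top at mid 0.0204 slope deg -0.77 n 30 30
bot at mid -0.1496 slope deg -9.97 n 16 21
```

Run:
```python
import cv2
a=cv2.imread('pics/wrist0.png')[170:400,100:350]
a=cv2.convertScaleAbs(a,alpha=1.6,beta=15)
b=cv2.imread('pics/s2.png')[195:275,285:405]
b=cv2.convertScaleAbs(b,alpha=1.5,beta=15)
import numpy as np
a=cv2.resize(a,None,fx=1.6,fy=2.4,interpolation=cv2.INTER_CUBIC) if 0 else cv2.resize(a,None,fx=2,fy=2,interpolation=cv2.INTER_CUBIC)
b=cv2.resize(b,None,fx=2.5,fy=2.5,interpolation=cv2.INTER_CUBIC)
o=np.zeros((460,800,3),np.uint8);o[:460,:500]=a;o[:200,500:800]=b
cv2.imwrite('pics/dk.png',o)
```

```text
(no output)
```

View pics/dk.png

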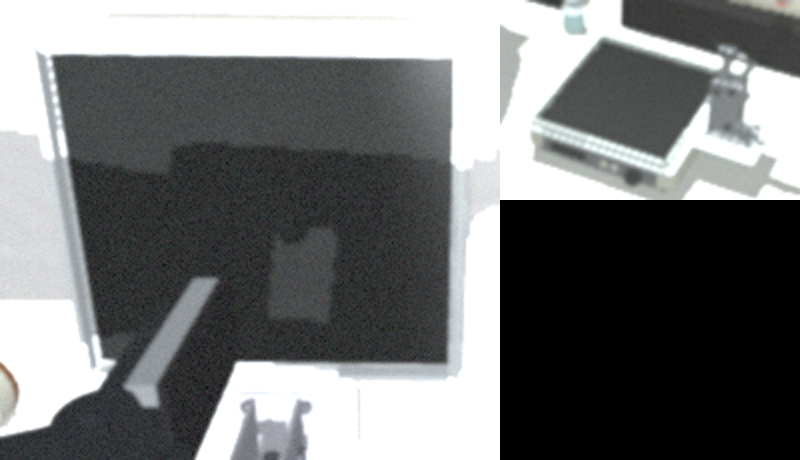

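Run:
```python
from h import *
eye=np.array([0.67437546,0.08247393,0.37268204]);c=dict(eye=eye,f=346.81649,cx=316.92444,cy=241.62949,R=R.from_quat([-1.62081824e-01,1.45783110e-03,-2.10742917e-04,9.86776222e-01]).as_matrix())
for u,v,z in [(126.5,197.5,.064),(126.5,197.5,.056),(326,199,.064),(323.5,351.5,.056),(150,350,.056),(218,351.5,.056)]: print(onz(c,u,v,z).round(4))
d=cam('side')
f=lambda u,v:(285+(u-500)/2.5,195+v/2.5)
for n,u,v,z in [('backleft',603,38,.056),('backright',712,72,.056),('frontright',662,158,.064),('frontleft',538,122,.064)]: print(n,onz(d,*f(u,v),z).round(4))
```

```text
[0.5017 0.0203 0.064 ]
[0.4972 0.0187 0.056 ]
[0.6816 0.0188 0.064 ]
[ 0.6804 -0.1496  0.056 ]
[ 0.4931 -0.1479  0.056 ]
[ 0.5664 -0.1497  0.056 ]
backleft [0.6846 0.0164 0.056 ]
backright [ 0.6803 -0.1372  0.056 ]
frontright [ 0.4938 -0.1461  0.064 ]
frontleft [0.4875 0.01   0.064 ]
```

Request:
{"api": "drive_tool", "payload": {"steps": [[0,-0.3,2,0,0],[0,-0.3,4,0,0],[0,-0.3,4.5,0,0],[0,-0.3,4.5,0,0],[0,-0.3,4.5,0,0],[0,-0.3,4.5,0,0],[0,-0.3,4.5,0,0],[0,-0.3,4,0,0],[0,-0.1,2.4,-3.7,0],[0,0,0,0,0]], "force": 80}}

```text
time: 4.95
eef_pos: [0.5867, -0.0671, 0.2202]
tcp_rot: [-0.503, -0.497, 0.504, -0.496]
contact_force: [-0.3, 0.3, -3.1]
opening: 0.193
```

Request:
{"api": "drive_tool", "payload": {"steps": [[0,0,0,0,0],[0,0,0,0,0]]}}

```text
time: 5.15
eef_pos: [0.5877, -0.063, 0.2212]
tcp_rot: [-0.502, -0.498, 0.503, -0.497]
contact_force: [-0.7, -0.5, -2.2]
opening: 0.194
```

Request:
{"api": "drive_tool", "payload": {"steps": [[2,0,0.1,0,0],[3,0,0,0,0],[3,0,0,0,0],[3,0,0,0,0],[2,0,0,0,0],[0.5,0,0,0,0],[0,0,0,0,0],[0,0,0,0,0]]}}

```text
time: 5.95
eef_pos: [0.5892, -0.0648, 0.0888]
tcp_rot: [0.503, 0.497, -0.502, 0.498]
contact_force: [0.5, -1.0, -2.3]
opening: 0.196
```

Run:
```python
from h import *
a=cam('scene')['frame'][190:290,290:420,::-1];b=cam('side')['frame'][180:280,280:410,::-1]
o=np.hstack([cv2.resize(x,(400,308),interpolation=cv2.INTER_CUBIC) for x in (a,b)])
cv2.imwrite('pics/p1.png',o)
```

```text
(no output)
```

View pics/p1.png

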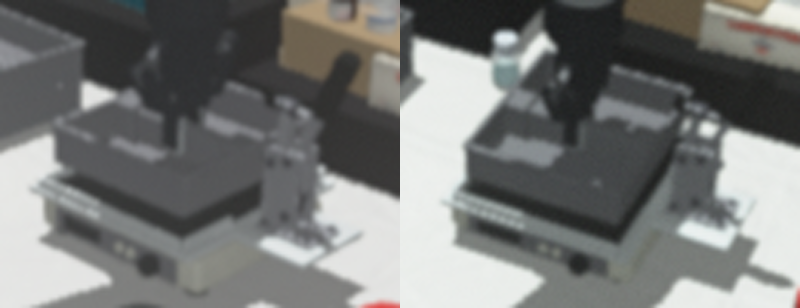

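Request:
{"api": "drive_tool", "payload": {"steps": [[1,0,0,0,0],[0.4,0,0,0,0],[0.2,0,0,0,0],[0.2,0,0,0,0],[0.2,0,0,0,0],[0,0,0,0,0],[0,0,0,0,0]]}}

```text
time: 6.75
eef_pos: [0.588, -0.0652, 0.0697]
tcp_rot: [-0.502, -0.498, 0.503, -0.497]
contact_force: [-7.1, 1.5, 9.1]
opening: 0.195
```

Request:
{"api": "drive_tool", "payload": {"steps": [[0,0,0,0,0.6],[0,0,0,0,1],[0,0,0,0,1],[0,0,0,0,1],[-1,0,0,0,1],[-3,0,0,0,1],[-4,0,0,0,1],[-4,0,0,0,1],[-4,0,0,0,1],[0,0,0,0,1]]}}

```text
time: 7.75
eef_pos: [0.5918, -0.0661, 0.2364]
tcp_rot: [0.505, 0.493, -0.5, 0.502]
contact_force: [0.6, -0.0, 2.0]
opening: 0.999
```

Run:
```python
from h import *
print(readout.get_state()['eef_pos'])
c=cam('wrist','w3.png')
print({k:c[k] for k in('eye','orientation')})
np.save('w3.npy',{k:c[k] for k in c if k!='frame'},allow_pickle=True)
```

```text
[ 0.59179897 -0.06606535  0.23636596]
{'eye': array([0.59026998, 0.01689025, 0.37862952]), 'orientation': array([-0.16424003, -0.00586379, -0.00664082,  0.98638062])}
```

View pics/w3.png

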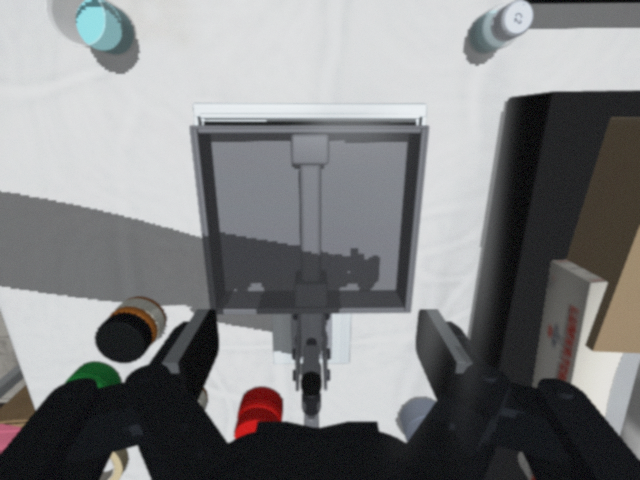

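Run:
```python
from h import *
c=np.load('w3.npy',allow_pickle=True).item()
P=np.array([onz(c,u,v,.100) for u,v in [(192,126),(427,126),(412,311),(213,311)]])
print(P.round(4),P.mean(0).round(4))
for i in range(4):
    e=P[(i+1)%4]-P[i]; print(np.linalg.norm(e).round(4),np.degrees(np.arctan2(e[1],e[0])).round(2))
print('stops',[onz(c,u,v,.064).round(4) for u,v in [(198,120),(422,120)]])
print('jarA',onz(c,125,337,.056).round(4)); print('lever end',onz(c,311,390,.22).round(4),'pad',onz(c,310,330,.18).round(4))
d=cam('scene')
f=np.array(d['frame']).astype(int); hs=cv2.cvtColor(d['frame'],cv2.COLOR_RGB2HSV)
m=((hs[...,0]<16)&(hs[...,1]>110)&(hs[...,2]>60)&(hs[...,2]<220)).astype(np.uint8); m[:220]=0
n,l,s,ce=cv2.connectedComponentsWithStats(m)
for i in range(1,n):
    if s[i,4]>15: print(s[i],ce[i].round(1))
```

```text
[[ 0.4993  0.0157  0.1   ]
 [ 0.6783  0.0136  0.1   ]
 [ 0.6793 -0.1471  0.1   ]
 [ 0.498  -0.1436  0.1   ]] [ 0.5887 -0.0653  0.1   ]
0.179 -0.65
0.1607 -89.64
0.1814 178.9
0.1593 89.53
stops [array([0.4932, 0.0203, 0.064 ]), array([0.6849, 0.0182, 0.064 ])]
jarA [ 0.3857 -0.1988  0.056 ]
lever end [ 0.5875 -0.1262  0.22  ] pad [ 0.587 -0.113  0.18 ]
[404 291  23  27 420] [414.8 305.8]
[441 293  23  26 426] [451.6 307.1]
[325 304  21   6  51] [335.3 306.9]
[374 317  21   6  46] [383.6 320.4]
```

Request:
{"api": "drive_tool", "payload": {"steps": [[0,-4.4,3.3,0,1],[0,-4.4,3.3,0,1],[0,-4.4,3.3,0,1],[0,0,0,8.55,1],[0,0,0,8.55,1],[0,0,0,8.55,1],[0,0,0,8.55,1],[0,0,0,8.55,1],[0,0,0,8.55,1],[0,0,0,8.55,1]]}}

```text
time: 8.85
eef_pos: [0.466, -0.1533, 0.2252]
tcp_rot: [-0.683, -0.179, 0.685, -0.177]
contact_force: [-0.0, -0.2, 0.3]
opening: 0.999
```

Request:
{"api": "drive_tool", "payload": {"steps": [[0,0,0,8.55,1],[0,0,0,8.55,1],[0,0,0,8.55,1],[0,0,0,4,1],[0,0,0,0,1],[0,0,0,0,1]]}}

```text
time: 9.45
eef_pos: [0.4665, -0.1535, 0.226]
tcp_rot: [-0.706, -0.0, 0.708, 0.001]
contact_force: [-0.2, -0.1, -0.0]
opening: 1.001
```

Run:
```python
from h import *
s=readout.get_state();print(s['qpos'].round(2),s['eef_pos'],R.from_quat(s['tcp_rot']).as_matrix().round(3))
c=cam('wrist','w4.png')
np.save('w4.npy',{k:c[k] for k in c if k!='frame'},allow_pickle=True)
```

```text
[-0.52 -0.12  2.02 -0.    1.24  1.05] [ 0.46645183 -0.15350557  0.22596103] [[-0.002 -0.    -1.   ]
 [ 0.001 -1.     0.   ]
 [-1.    -0.001  0.002]]
```

View pics/w4.png

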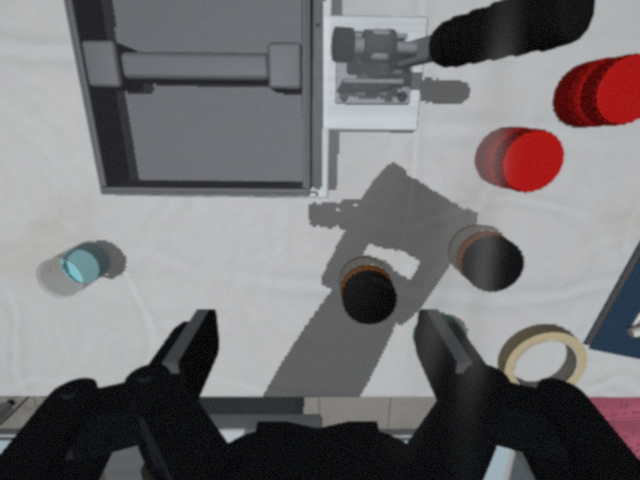

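Run:
```python
from h import *
c=np.load('w4.npy',allow_pickle=True).item()
for uv in [(369,294),(491,261),(454,322)]: print(onz(c,*uv,.056).round(4))
```

```text
[ 0.3867 -0.2054  0.056 ]
[ 0.4223 -0.3219  0.056 ]
[ 0.3544 -0.2947  0.056 ]
```

Request:
{"api": "drive_tool", "payload": {"steps": [[1,2.5,4,0,1],[1,2.5,4.1,0,1],[4,0,0,0,1],[2,0,0,0,1],[0,0,0,0,1],[0,0,0,0,1]]}}

```text
time: 10.1
eef_pos: [0.3861, -0.2038, 0.1476]
tcp_rot: [-0.707, 0.0, 0.707, 0.001]
contact_force: [-0.1, -0.3, 1.0]
opening: 1.003
```

Run:
```python
from h import *
s=readout.get_state();print(s['qpos'].round(2),s['eef_pos'],R.from_quat(s['tcp_rot']).as_matrix().round(3))
c=cam('wrist','w5.png'); g=c['frame']
hs=cv2.cvtColor(g,cv2.COLOR_RGB2HSV); m=((hs[...,0]<18)&(hs[...,1]>120)&(hs[...,2]>50)).astype(np.uint8)
n,l,st,ce=cv2.connectedComponentsWithStats(m)
for i in range(1,n):
    if st[i,4]>30: print(st[i],ce[i].round(1))
print(proj(c,[.385,-.204,.056]))
```

```text
[-0.72 -0.17  2.22  0.    1.1   0.85] [ 0.38609998 -0.20375452  0.14755768] [[-0.    -0.001 -1.   ]
 [ 0.    -1.     0.001]
 [-1.    -0.     0.   ]]
[ 469    0  160   95 7567] [541.3  40.5]
[444 175  14  39 168] [448.3 192.9]
[288 211  25  24  89] [298.9 220. ]
[317.35529565 246.72404739]
```

View pics/w5.png

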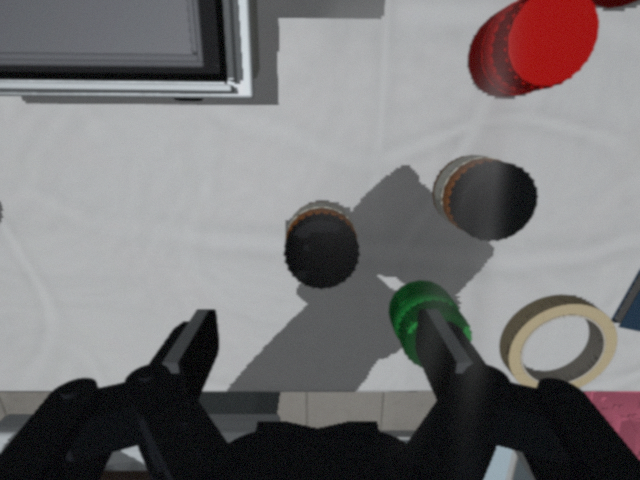

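Request:
{"api": "drive_tool", "payload": {"steps": [[4,0.3,0,0,1],[4,0,0,0,1],[3,0,0,0,1],[2,0,0,0,1],[0.9,0,0,0,1],[0,0,0,0,1],[0,0,0,0,0.5],[0,0,0,0,0.5],[0,0,0,0,0.5],[0,0,0,0,0.5]], "force": 30}}

```text
time: 11.15
eef_pos: [0.3874, -0.2078, 0.0102]
tcp_rot: [0.708, -0.001, -0.706, 0.0]
contact_force: [0.6, 0.7, 6.1]
opening: 0.665
```

Run:
```python
from h import *
c=cam('wrist','w6.png');c=cam('scene','s6.png')
s=readout.get_state();print(s['qpos'].round(2),s['eef_pos'],s['opening'])
```

```text
[-0.72  0.09  2.27  0.    0.78  0.85] [ 0.38740982 -0.20778471  0.01020309] 0.6682802065739414
```

Request:
{"api": "drive_tool", "payload": {"steps": [[-1,0,0,0,0.5],[-3,0,0,0,0.5],[-4,0,0,0,0.5],[-4,0,0,0,0.5],[-4,0,0,0,0.5],[-2,0,0,0,0.5],[0,0,0,0,0.5]]}}

```text
time: 11.95
eef_pos: [0.3876, -0.2081, 0.1926]
tcp_rot: [0.709, -0.003, -0.705, 0.001]
contact_force: [0.7, -0.4, -1.1]
opening: 0.667
```

Request:
{"api": "drive_tool", "payload": {"steps": [[0,-2,-2,0,0.5],[0,-3,-3,0,0.5],[0,-3.3,-3.4,0,0.5],[0,-3,-3,0,0.5],[0,-2.5,-2.5,0,0.5],[0,-1.5,-1.5,0,0.5],[0,0,0,0,0.5],[0,0,0,0,0.5]]}}

```text
time: 12.75
eef_pos: [0.539, -0.0537, 0.1863]
tcp_rot: [-0.706, 0.0, 0.708, 0.0]
contact_force: [-0.8, -0.4, -0.6]
opening: 0.669
```

Request:
{"api": "drive_tool", "payload": {"steps": [[2,0,-0.2,0,0.5],[3,0,0,0,0.5],[3,0,0,0,0.5],[2,0,0,0,0.5],[0.5,0,0,0,0.5],[0.4,0,0,0,0.5],[0,0,0,0,0.5],[0,0,0,0,0.5]]}}

```text
time: 13.55
eef_pos: [0.5428, -0.0544, 0.0805]
tcp_rot: [0.708, -0.001, -0.706, -0.001]
contact_force: [-0.5, -0.8, -1.2]
opening: 0.669
```

Request:
{"api": "drive_tool", "payload": {"steps": [[0.3,0,0,0,0.5],[0.2,0,0,0,0.5],[0.1,0,0,0,0.5],[0,0,0,0,0.5],[0,0,0,0,0.5]]}}

```text
time: 14.05
eef_pos: [0.5425, -0.054, 0.0742]
tcp_rot: [-0.707, 0.001, 0.707, 0.0]
contact_force: [-2.8, 0.5, 5.6]
opening: 0.665
```

Request:
{"api": "drive_tool", "payload": {"steps": [[0,0,0,0,0.75],[0,0,0,0,0.9],[0,0,0,0,1],[0,0,0,0,1],[-2,0,0,0,1],[-4,0,0,0,1],[-4,0,0,0,1],[-4,0,0,0,1],[0,0,0,0,1]]}}

```text
time: 14.95
eef_pos: [0.546, -0.055, 0.2208]
tcp_rot: [0.712, -0.002, -0.702, 0.001]
contact_force: [-0.3, 0.0, 0.1]
opening: 1.0
```

Request:
{"api": "drive_tool", "payload": {"steps": [[0,3.5,3.5,0,1],[0,4,2.5,0,1],[0,4,2.5,0,1],[0,4.5,1.5,0,1],[0,4.5,1,0,1],[0,4,0.5,0,1],[0,2.5,0,0,1],[0,0,0,0,1],[0,0,0,0,1]]}}

```text
time: 15.85
eef_pos: [0.4264, -0.3235, 0.2123]
tcp_rot: [-0.707, 0.0, 0.707, 0.002]
contact_force: [-0.2, 0.7, -0.0]
opening: 0.996
```

Run:
```python
from h import *
s=readout.get_state();print(s['eef_pos'])
c=cam('wrist','w7.png');d=cam('scene','s7.png')
print(proj(c,[.418,-.325,.056]))
np.save('w7.npy',{k:c[k] for k in c if k!='frame'},allow_pickle=True)
a=cv2.imread('pics/w7.png')[0:420,160:560]; b=cv2.resize(cv2.imread('pics/s7.png')[180:350,260:420],(395,420),interpolation=cv2.INTER_CUBIC)
cv2.imwrite('pics/v7.png',np.hstack([a,b]))
```

```text
[ 0.42638555 -0.32352904  0.21233483]
[318.93647484 230.10111001]
```

View pics/v7.png

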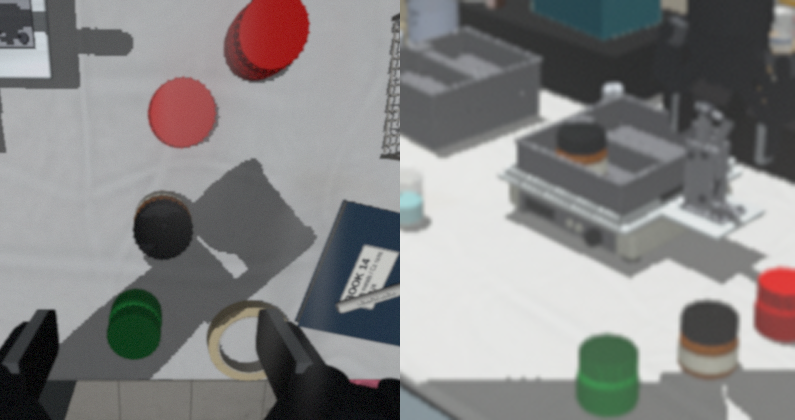

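Request:
{"api": "drive_tool", "payload": {"steps": [[3,0.45,0.85,0,1],[4,0,0,0,1],[4,0,0,0,1],[4,0,0,0,1],[3,0,0,0,1],[1.2,0,0,0,1],[0.8,0,0,0,1],[0,0,0,0,1],[0,0,0,0,1]]}}

```text
time: 16.85
eef_pos: [0.4194, -0.3291, 0.015]
tcp_rot: [0.708, -0.001, -0.706, 0.0]
contact_force: [-0.0, -0.1, 0.6]
opening: 1.001
```

Request:
{"api": "drive_tool", "payload": {"steps": [[0,0,0,0,0.5],[0,0,0,0,0.5],[0,0,0,0,0.5],[0,0,0,0,0.5]]}}

```text
time: 17.25
eef_pos: [0.419, -0.3291, 0.0149]
tcp_rot: [0.708, -0.001, -0.707, -0.0]
contact_force: [-0.1, 0.9, 6.5]
opening: 0.661
```

Request:
{"api": "drive_tool", "payload": {"steps": [[-1,0,0,0,0.5],[-3,0,0,0,0.5],[-4,0,0,0,0.5],[-4,0,0,0,0.5],[-4,0,0,0,0.5],[-3,0,0,0,0.5],[-1,0,0,0,0.5],[0,0,0,0,0.5]]}}

```text
time: 18.05
eef_pos: [0.4187, -0.3287, 0.2147]
tcp_rot: [0.708, -0.001, -0.706, 0.0]
contact_force: [0.2, 0.4, -2.2]
opening: 0.665
```

Request:
{"api": "drive_tool", "payload": {"steps": [[0,-2,-1,0,0.5],[0,-4,-1,0,0.5],[0,-4.5,-1,0,0.5],[0,-4.5,-1,0,0.5],[0,-4.5,-1,0,0.5],[0,-4.4,-1,0,0.5],[0,-2.5,-3,0,0.5],[0,-1,-4,0,0.5],[0,0,-4.5,0,0.5],[0,0,-4,0,0.5]]}}

```text
time: 19.05
eef_pos: [0.6339, -0.0534, 0.2093]
tcp_rot: [-0.705, -0.0, 0.709, 0.001]
contact_force: [-0.0, -0.7, -1.6]
opening: 0.667
```

Request:
{"api": "drive_tool", "payload": {"steps": [[0,0,0,0,0.5],[0,0,0,0,0.5]]}}

```text
time: 19.25
eef_pos: [0.6324, -0.0542, 0.2089]
tcp_rot: [-0.704, -0.0, 0.71, 0.001]
contact_force: [-1.2, -0.6, -2.5]
opening: 0.662
```

Request:
{"api": "drive_tool", "payload": {"steps": [[3,0,-0.3,0,0.5],[3,0,0,0,0.5],[3,0,0,0,0.5],[2,0,0,0,0.5],[1,0,0,0,0.5],[0.5,0,0,0,0.5],[0,0,0,0,0.5],[0,0,0,0,0.5]]}}

```text
time: 20.05
eef_pos: [0.6375, -0.0549, 0.0898]
tcp_rot: [0.708, -0.001, -0.706, -0.0]
contact_force: [1.1, -0.1, -0.9]
opening: 0.659
```

Request:
{"api": "drive_tool", "payload": {"steps": [[0.5,0,0.1,0,0.5],[0.3,0,0,0,0.5],[0.2,0,0,0,0.5],[0.1,0,0,0,0.5],[0,0,0,0,0.5],[0,0,0,0,0.5]]}}

```text
time: 20.65
eef_pos: [0.6358, -0.0546, 0.0789]
tcp_rot: [-0.707, 0.001, 0.707, 0.0]
contact_force: [-4.2, 1.2, 3.9]
opening: 0.668
```

Request:
{"api": "drive_tool", "payload": {"steps": [[0,0,0,0,0.75],[0,0,0,0,0.9],[0,0,0,0,1],[0,0,0,0,1],[-2,0,0,0,1],[-4,0,0,0,1],[-4,0,0,0,1],[-5,0,0,0,1],[-4,0,0,0,1],[0,0,0,0,0]]}}

```text
time: 21.65
eef_pos: [0.6392, -0.0554, 0.2766]
tcp_rot: [0.712, -0.002, -0.702, 0.001]
contact_force: [0.2, -0.4, 1.3]
opening: 0.857
```

Request:
{"api": "drive_tool", "payload": {"steps": [[0,3.5,2,0,0],[0,3.5,2,0,0],[0,3.5,0.9,0,0],[0,3.5,0,0,0],[0,0,0,0,0],[0,0,0,0,0],[0,0,0,0,0]]}}

```text
time: 22.35
eef_pos: [0.5864, -0.1937, 0.2666]
tcp_rot: [-0.707, 0.0, 0.707, 0.001]
contact_force: [-0.1, 0.5, -0.2]
opening: 0.003
```

Run:
```python
from h import *
s=readout.get_state();print(s['eef_pos'],s['opening'])
c=cam('side','s8.png');d=cam('scene','s88.png')
a=cv2.resize(cv2.imread('pics/s8.png')[130:290,270:430],(400,400),interpolation=cv2.INTER_CUBIC); b=cv2.resize(cv2.imread('pics/s88.png')[150:310,290:450],(400,400),interpolation=cv2.INTER_CUBIC)
cv2.imwrite('pics/v8.png',np.hstack([a,b]))
for n,k,o in (('side',c,(270,130)),('scene',d,(290,150))):
    for e in (1.15,0.):
        p=[.587,-.1973-.09*np.cos(e),.124+.09*np.sin(e)]; print(n,((proj(k,p)-o)*2.5).round())
```

```text
[ 0.5864483  -0.19373665  0.26664978] 0.0026547792501256636
side [313. 197.]
side [350. 268.]
scene [278. 166.]
scene [315. 255.]
```

View pics/v8.png

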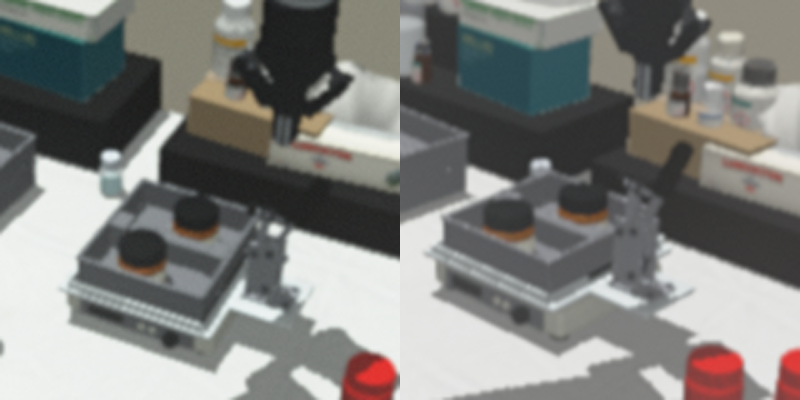

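Request:
{"api": "drive_tool", "payload": {"steps": [[3,0,0,0,0],[2.4,0,0,0,0],[0,0.6,0,0,0],[0,0.6,0,0,0],[0.5,1.2,0,0,0],[0.5,1.3,0,0,0],[0.7,0.9,0,0,0],[0.7,0.9,0,0,0],[0,0,0,0,0]]}}

```text
time: 23.35
eef_pos: [0.5879, -0.2505, 0.1931]
tcp_rot: [0.709, -0.001, -0.706, -0.001]
contact_force: [-1.6, 5.4, 8.4]
opening: 0.003
```

Request:
{"api": "drive_tool", "payload": {"steps": [[0.9,0.7,0,0,0],[0.9,0.7,0,0,0],[0.8,0.4,0,0,0],[0.8,0.4,0,0,0],[0.6,0.2,0,0,0],[0.6,0.1,0,0,0],[0,0,0,0,0],[0,0,0,0,0]]}}

```text
time: 24.15
eef_pos: [0.5863, -0.2744, 0.1429]
tcp_rot: [-0.707, 0.0, 0.707, 0.001]
contact_force: [0.2, 0.4, -0.1]
opening: 0.003
```

Request:
{"api": "drive_tool", "payload": {"steps": [[-2,0,0,0,0],[-4,0,0,0,0],[-4,0,0,0,0],[-4,0,0,0,0],[0,3,0,0,0],[0,4,0,0,0],[0,4,0,0,0],[0,3,0,0,0],[0,0,0,0,0],[0,0,0,0,0]]}}

```text
time: 25.15
eef_pos: [0.5861, -0.4147, 0.2832]
tcp_rot: [0.707, -0.001, -0.707, -0.001]
contact_force: [0.4, 0.6, -0.1]
opening: -0.0
```

Run:
```python
from h import *
print(readout.get_state()['eef_pos'])
c=cam('side','s9.png');d=cam('scene','s99.png')
a=cv2.resize(cv2.imread('pics/s9.png')[170:330,270:430],(400,400),interpolation=cv2.INTER_CUBIC); b=cv2.resize(cv2.imread('pics/s99.png')[180:340,270:430],(400,400),interpolation=cv2.INTER_CUBIC)
cv2.imwrite('pics/v9.png',np.hstack([a,b]))
for n,k,o in (('side',c,(270,170)),('scene',d,(270,180))):
    for r in (.05,.09,.116):
        p=[.587,-.1973-r,.124]; print(n,((proj(k,p)-o)*2.5).round())
```

```text
[ 0.58605937 -0.41474893  0.28321938]
side [316. 159.]
side [350. 168.]
side [372. 175.]
scene [333. 168.]
scene [365. 180.]
scene [387. 188.]
```

View pics/v9.png

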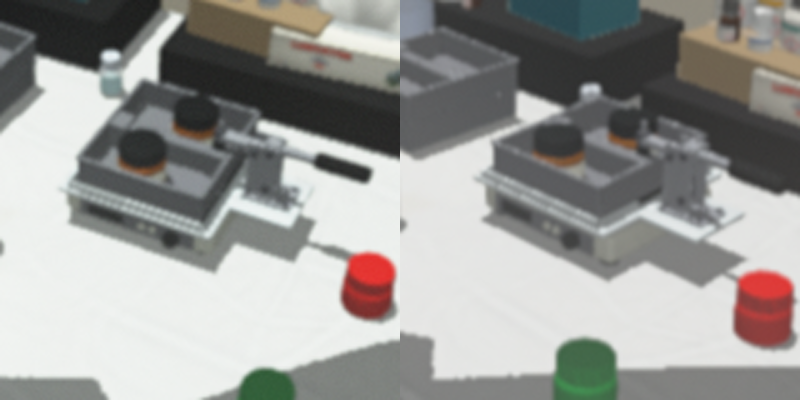

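Run:
```python
from h import *
for n in('scene','side'):
    hs=cv2.cvtColor(cam(n)['frame'],cv2.COLOR_RGB2HSV)
    m=((hs[...,0]>5)&(hs[...,0]<16)&(hs[...,1]>110)&(hs[...,2]>60)).astype(np.uint8); m[:190]=0
    k,l,s,ce=cv2.connectedComponentsWithStats(m); print(n,[(s[i].tolist()) for i in range(1,k) if s[i,4]>12])
print(readout.get_state()['contact_force']); sign_off()
```

```text
scene [[354, 234, 10, 5, 25], [329, 241, 14, 5, 30]]
side [[340, 220, 15, 5, 38], [318, 235, 17, 5, 30], [632, 325, 8, 37, 185], [619, 345, 21, 44, 236]]
[ 0.56378036  0.2515472  -0.56196492]
the job is handed in; nothing more can be done
```

I set the top tray on the shaker deck, stood both amber jars in it, one per bay, and flipped the clamp lever closed. The job is handed in at about 25 s of the 210 s allowed. There were only two amber jars out on the bench.

- **Tray:** after release, the wrist camera put it at (0.589, −0.065) m with its ridge end to the clamp. That is within about 2 mm of the deck centre and turned about −0.65°, and the TCP height at touchdown matched the tray sitting flat on the mat. I did not re-measure it after placing the jars and closing the clamp.
- **Lever:** in the last pictures its grip lies level, right where the closed position should appear, and the push force had dropped to zero after the snap.
- **Pad:** it appears to sit on the block at the end of the ridge. I could not measure its holding force directly.
- **Jars and the rest:** both jars look upright in the tray. A last colour check found amber only at those two jars, apart from an orange object at the far right edge that is not a jar. The green and red look-alikes, the beaker and the two lower trays were not touched.
- **Disagreement:** an automatic edge fit of the deck gave inconsistent angles (between about −10° and −1°). I dropped it and used corner points from the wrist and side views, which agreed to about 2 mm. No other check failed.

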